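# Tip the width gauge out of its case and lay it against the cutting fence

### The arm

A 6-joint arm with a two-finger parallel gripper is mounted at the origin on a cart in front of the work surface, level with it; the furniture and walls round the work are solid. World frame = base frame: x ahead of the robot, y to its left, z up, the work surface at z = 0. Lengths are in m, angles in degrees, forces in N, time in s.
With the tool pointing down it reaches from about 0.325 to 0.875 m from the base axis. Payload 4.4 kg.
Tool frame: the origin (TCP) lies between the finger pads; the fingertips stand ahead of it and the grasp point (between the pads) lies 3 mm ahead of it (r.tip_reach is the z of the fingertips in the tool frame, in m); z points along the fingers, y is the direction in which the jaws open and shut (so a half turn about z gives the same grasp; the last joint's range is limited). The gripper opens to 85 mm and grips with 20 to 120 N. Pads are 22 mm wide; open, the fingers measure 114 mm over their backs; the gripper's body (76 mm by 85 mm) begins 54 mm behind the grasp point. The pads swing forward as they close: fully open they stand 13 mm farther back than shut.
Start: joints at [-84.139, 11.837, 88.321, -0, 79.842, -8.623], TCP at [0.144, -0.557, 0.253] pointing down, gripper open.
Joint ranges: [-156.59, 156.59], [-49.26, 127.26], [12.9, 141.05], [-63.56, 243.56], [4.71, 150.69], [-161.64, 161.64]. Speed limits (degrees/s): [159.86, 159.86, 180, 180, 180, 180].

### API

Orientations are given as a 3x3 rotation matrix whose columns are the frame's x, y, z axes.
In Python, from station import r gives the robot as it stands.
- The arm moves only by the tool move_arm, never from a script. Its argument "plan" is a list of rows, each a list of 4 numbers: the shift along the tool's x, y, z in m, then the turn about the tool's z in degrees. A call has exactly 8 rows; each row is the pose to reach, as a shift and turn from the pose commanded when the call began, along the tool's axes at that moment; what a row does not reach only later rows make up. A row lasts 1/8 s, in which the tool goes at most 62.5 mm and 10.7 degrees, less where a joint would pass 70% of its speed; a pose out of reach is approached as far as the arm can. A call with a gripper value outside its range is refused whole. "claw" is the opening in per cent of the stroke, from 0 (shut) to 100 (fully open), set as the call begins (left out, the last holds). The fingers move at their own pace and stop on an object; the grip force is fixed at half the most. Time passes only in rows, so rows that repeat a pose let the fingers close, or fill a call up. It gives the time, the measured TCP pose, the force and the opening at its end, in the units of the state.
- r.get_state(): the state, without advancing time (a new reading comes with each control period).
- r.get_image(name): name is "scene" or "top"; returns a dict with "image" (420x560x3 uint8, red, green, blue), "fovy" (degrees; the focal length in pixels is half the picture's height over the tangent of half this angle, whatever the lens; pixels are square), "cx", "cy" (the principal point, pixels), "R" (3x3) and "t" (3): a world point X has camera coordinates R X + t. Camera axes: x right, y down, z forward; pixel columns grow to the right and rows downward; lengths in m; the calibration is good to about 2 mm. A picture is of the moment at which its call begins. There is no depth.
- r.job_done(): hands the job in, once; it reports no verdict.
The state is a dict: "clock": time; "qpos": joint angles; "qvel": joint speeds; "tau": joint torques, N m; "tool_pos": TCP position; "tcp_rot": TCP orientation; "wrist_force": force on the tool from outside, world axes, zero at the start; "wrist_torque": the same for the moment, N m; "opening": finger opening in m.
Only numpy, scipy, OpenCV 4.12 (cv2) and the standard library are available. Lean on these libraries where they do the work, as an engineer would, in place of code of your own. Each camera call takes 0.05 s, during which the arm holds its last target. There are 200 camera calls.

### The job

Set up the strip-cutting board: get the grooved width gauge out of its fitted case by pressing down its end by the brass pin so that it tips up in its pocket, then grip it and lift it out. Lay it flat on the board, groove upward, with one short end up against the fence and square to it, clear of the ends of the fence. Leave the plain gauge in its pocket and the other things on the bench alone.

Things in the scene. Friction and masses are not known exactly. Their poses are not given: they have to be found in the camera images.
- gauge_case: Waxed (slippery) wooden case fixed to the bench, 124 (x) x 118 (y) x 58 mm high; origin at the centre of its underside, z up, +x toward the rim with two 8 mm brass pin heads. Two open pockets at y = +28 and -28 mm, each 104 mm long (x), 42 mm wide, end walls 10 mm. Floor level from x = -52 to +3.5 mm, 14 mm below the top, then sloping down at 38 degrees to x = +52 mm. Which gauge is in which pocket varies.
- press_left (a point): Pressing point of the +y pocket, at case x = +36, y = +28, z = 58 mm (case top); axes as the case's. The gauge lies flush there on the level floor. A few newtons here, following down some 8 to 10 mm, tip it about the floor's edge at x = +3.5 mm onto the slope, where it stays at about 38 degrees, low end against the +x wall, its -x end some 25 mm above the case top.
- press_right (a point): Pressing point of the -y pocket, at case x = +36, y = -28, z = 58 mm; works the same.
- grooved_gauge_center (a point): The aluminium gauge to be set up: a flat block 100 (x) x 40 (y) x 14 mm thick with a milled groove 16 mm wide and 6 mm deep across its top, 32 mm from its -x end; about 0.14 kg, loose. The point is the middle of the block, 7 mm above its underside; x along its length (in the case: toward the pins), z out of the grooved top.
- plain_gauge_center (a point): The other aluminium gauge, same outline 100 x 40 x 14 mm with a plain top, in the other pocket; it stays there. The point is the middle of the block, axes as for the grooved one.
- cutting_board: Plywood board fixed to the bench, 140 (x) x 160 (y) x 12 mm thick; origin at the centre of its underside, z up. An aluminium fence 16 mm wide and 16 mm high stands on it along its whole +x edge.
- fence_face (a point): Middle of the fence's working face (which looks toward the board's -x) at the board's top surface: 54 mm along +x from the board's centre, 12 mm up; axes as the board's.
- eraser: Eraser 19 x 42 x 12 mm lying between the case and the board (a bystander); origin at the centre of its underside.
- came_offcut_long: Strip of lead came 10 x 85 x 6 mm lying between the case and the board (a bystander); origin at the centre of its underside.
- glass_cutter: Brass and green glass cutter 14 x 145 x 14 mm lying nearer the robot (a bystander); origin at the centre of its underside.
Things that resemble listed ones, but are neither listed nor needed, are in the scene too. Of the things that look like the gauge_case, the largest one is meant. What is shaped like the part that bears grooved_gauge_center but blue is not meant.

How it is judged (in metres and radians):
On the way, in this order (a step that is already met when the one before it is completed fails the run):
1. the grooved gauge is tipped up in its pocket (25 degrees or more) (angle between grooved_gauge_center's own z axis and vertical above 0.44 rad and z of grooved_gauge_center in the frame of gauge_case below 0.07 m), for 0.2 s.
2. the grooved gauge is held in the fingers, lifted 30 mm or more (z of grooved_gauge_center in the frame of gauge_case above 0.088 m and contact force between the fingers and grooved_gauge above 0.5 N), for 0.1 s.
At the end, for the whole second after the job is handed in: Grooved gauge at rest flat on the board (4 degrees), groove up, a short end within 4 mm of the fence and square to it (5 degrees), its middle within 65 mm of the fence's middle; plain gauge in its pocket within 6 mm of its start; eraser, lead strip, glass cutter within 30 mm of theirs (angle between grooved_gauge_center's own z axis and vertical below 0.07 rad and z of grooved_gauge_center in the frame of cutting_board between 0.0165 and 0.0215 m and x of grooved_gauge_center in the frame of fence_face between -0.054 and -0.0475 m and y of grooved_gauge_center in the frame of fence_face between -0.065 and 0.065 m and angle between the x axis of grooved_gauge_center and the x axis of cutting_board, either way round below 0.09 rad and linear speed of grooved_gauge below 0.01 m/s and distance of plain_gauge_center from where it was at the start of the episode below 0.006 m and angle between plain_gauge_center's own z axis and vertical below 0.1 rad and distance of each of eraser, came_offcut_long, glass_cutter from where it was at the start of the episode below 0.03 m); the robot touches nothing.
It fails at once if the plain gauge is tipped or lifted from its pocket (angle between plain_gauge_center's own z axis and vertical above 0.3 rad or distance of plain_gauge_center from where it was at the start of the episode above 0.015 m).
It also fails if it takes over 51 s, if anything falls off the work surface, if the arm or the gripper's body presses on something with over 40 N, if the wrist force passes 120 N, or if a joint passes its speed limit or range.

## Working session

There is one attempt and no reset: what is moved stays moved. The work goes in short steps, Python scripts to look and compute and a tool call to move; the robot and the scene stay as the last step left them, time stands still between calls to the robot, and variables do not carry over. Pictures are saved under pics/ and viewed, about 8 in all and at most 12, crops included, and the job is handed in when it is done.

Besides the shell and the picture viewer there is one more tool, called after "Request:" by a JSON object that holds its "method" and its "body", one argument or row to a line. move_arm: Moves the arm, as the interface text tells. Its arguments: {"type":"object","properties":{"plan":{"type":"array"},"claw":{"type":"number"}},"required":["plan"]}

```bash
mkdir -p pics; ls; python3 - <<'E'
from station import r
import cv2, json
s=r.get_state(); print({k:s[k] for k in ('clock','tool_pos','tcp_rot','opening','wrist_force')}, r.tip_reach)
for n in('scene','top'):
    d=r.get_image(n); cv2.imwrite(f'pics/{n}0.png',d['image'][:,:,::-1]); print(n,d['fovy'],d['cx'],d['cy'],d['R'],d['t'])
E
```

```text
pics
{'clock': 0.0, 'tool_pos': array([ 0.14370902, -0.55598917,  0.2520937 ]), 'tcp_rot': array([[ 9.68211724e-01,  2.50131940e-01, -2.66419932e-04],
       [ 2.50131864e-01, -9.68208924e-01,  2.35148981e-03],
       [ 3.30232552e-04, -2.34338012e-03, -9.99997200e-01]]), 'opening': 0.08513270946868856, 'wrist_force': array([-0.47574058,  0.61273032, -0.02064679])} 0.022
scene 56.009233317835985 278.22742346593526 202.2722042700494 [[-0.56457008 -0.82506579 -0.022958  ]
 [-0.35607496  0.26855735 -0.89503496]
 [ 0.74462826 -0.49713518 -0.44540471]] [0.32169795 0.22886727 0.79782584]
top 55.40648811701148 278.26800620937195 210.6452721271489 [[ 0.07123934 -0.99744953  0.00440404]
 [-0.97128824 -0.07037428 -0.22725894]
 [ 0.22698925  0.01191219 -0.97382441]] [0.03093548 0.5257115  0.85888759]
```

View pics/scene0.png

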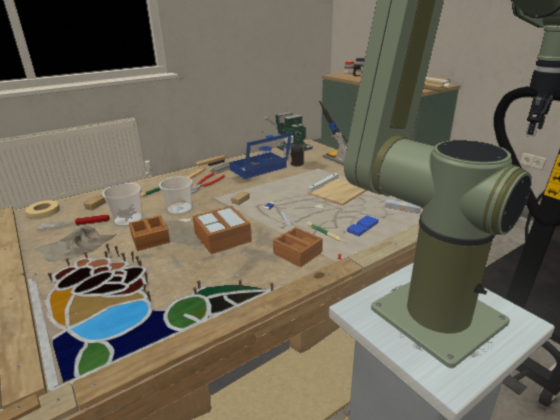

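View pics/top0.png

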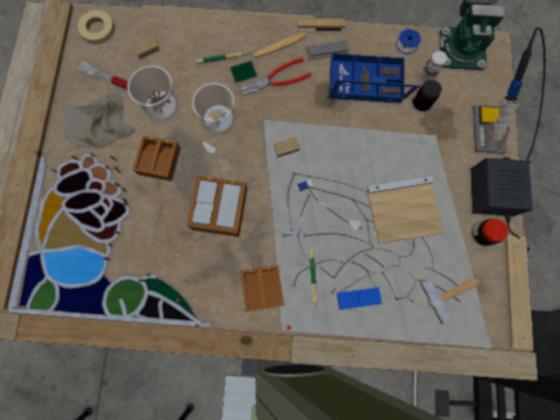

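The case with two gauges is near (217,206) in the top view and the board near (405,210), with its fence along the upper edge. Next I'll enlarge both.

```bash
python3 - <<'E'
import cv2,numpy as np
t=cv2.imread('pics/top0.png');s=cv2.imread('pics/scene0.png')
f=lambda im,x,y,w,h,k:cv2.resize(im[y:y+h,x:x+w],None,fx=k,fy=k,interpolation=cv2.INTER_CUBIC)
a=f(t,182,168,72,72,5);b=f(t,360,170,88,72,5)
c=f(s,188,200,68,54,5)[:235]
top=np.hstack([a,b[:, :440]])
bot=np.zeros((235,800,3),np.uint8);bot[:c.shape[0],:c.shape[1]]=c
d=f(s,300,165,80,47,5);bot[:d.shape[0],380:380+d.shape[1]]=d
cv2.imwrite('pics/crop1.png',np.vstack([top,bot]))
E
```

```text
(no output)
```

View pics/crop1.png

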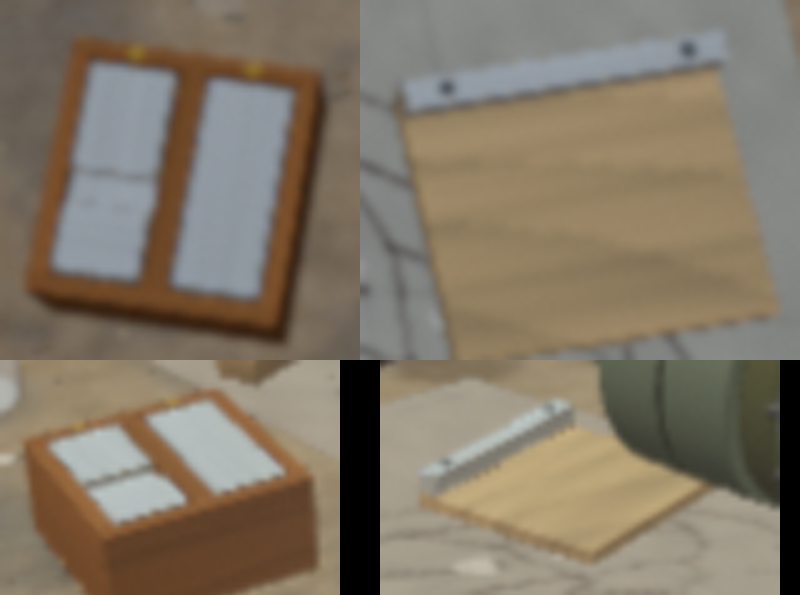

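```bash
cat > h.py <<'E'
import cv2,numpy as np
from station import r
def ray(d,uv,z):
    f=d['image'].shape[0]/2/np.tan(np.radians(d['fovy'])/2)
    R,t=np.array(d['R']),np.array(d['t']); C=-R.T@t
    uv=np.atleast_2d(uv).astype(float)
    D=np.c_[(uv[:,0]-d['cx'])/f,(uv[:,1]-d['cy'])/f,np.ones(len(uv))]@R
    return C+D*((z-C[2])/D[:,2])[:,None]
def proj(d,X):
    f=d['image'].shape[0]/2/np.tan(np.radians(d['fovy'])/2)
    c=np.atleast_2d(X)@np.array(d['R']).T+np.array(d['t'])
    return np.c_[c[:,0]/c[:,2]*f+d['cx'],c[:,1]/c[:,2]*f+d['cy']]
def blobs(im,lo,hi,box,k=6,amin=100):
    x,y,w,h=box
    s=cv2.resize(im[y:y+h,x:x+w],None,fx=k,fy=k,interpolation=cv2.INTER_CUBIC)
    m=cv2.inRange(cv2.cvtColor(s,cv2.COLOR_RGB2HSV),lo,hi)
    m=cv2.morphologyEx(m,cv2.MORPH_OPEN,np.ones((7,7)))
    m=cv2.morphologyEx(m,cv2.MORPH_CLOSE,np.ones((2*k+3,2*k+3)))
    cs=[c for c in cv2.findContours(m,0,1)[0] if cv2.contourArea(c)>amin*k*k]
    return [(c[:,0]+.5)/k-.5+[x,y] for c in cs]
def rect(P):
    """min area rect of world points: centre, long,short, angle of the long side"""
    o=P[:,:2].mean(0)
    (c,(w,h),a)=cv2.minAreaRect(((P[:,:2]-o)*1000).astype(np.float32))
    if w<h: w,h,a=h,w,a+90
    return np.round(np.array(c)/1000+o,4),round(w,1),round(h,1),round((a+90)%180-90,2)
E
python3 - <<'E'
from h import *
for n,cb,bb in(('top',(188,170,60,70),(362,172,85,74)),('scene',(192,200,62,40),(300,165,66,50))):
    d=r.get_image(n);im=d['image'];print(n,'cam',-np.array(d['R']).T@d['t'])
    for c in blobs(im,(0,0,100),(179,75,255),cb): 
        print(' gauge px',c.mean(0).round(),rect(ray(d,c,.058)))
    for c in blobs(im,(8,70,90),(30,255,255),bb):
        print(' wood px',c.mean(0).round(),rect(ray(d,c,.012)))
    for c in blobs(im,(0,0,60),(179,255,255),cb,amin=40): pass
    hs=cv2.cvtColor(im,cv2.COLOR_RGB2HSV)
    for p in ((205,190),(230,200),(217,200),(195,230),(400,215),(400,186)) if n=='top' else (): print(p,hs[p[1],p[0]])
d=r.get_image('top')
q=lambda p:(np.array(p)+.5)/5-.5
print('pins',ray(d,q([(136,52),(255,68)])+[182,168],.058))
print('case top corners',ray(d,q([(78,40),(322,72),(32,288),(276,326)])+[182,168],.058).round(4))
print('board',ray(d,q([(410,112),(720,68)])-[72,0]+[360,170],.012).round(4),ray(d,q([(455,362),(778,313)])-[72,0]+[360,170],.012).round(4))
print('fence top',ray(d,q([(403,80),(722,32),(725,68),(410,112)])-[72,0]+[360,170],.028).round(4))
E
```

```text
top cam [0.31345532 0.05762192 0.9557421 ]
 gauge px [227. 227.] (array([0.5001, 0.2064]), 136.4, 111.0, -84.91)
 gauge px [228. 205.] (array([0.5278, 0.1854]), 104.0, 43.9, -4.34)
 gauge px [204. 202.] (array([0.5319, 0.2404]), 104.3, 44.8, -4.23)
 gauge px [210. 180.] (array([0.5651, 0.213 ]), 140.9, 100.7, -82.97)
 wood px [405. 213.] (array([ 0.5505, -0.2369]), 159.3, 124.9, -76.69)
(205, 190) [105  26 160]
(230, 200) [105  26 159]
(217, 200) [ 14 168 108]
(195, 230) [14 98 81]
(400, 215) [ 19  84 151]
(400, 186) [105  24 150]
scene cam [-0.33096873  0.60058528  0.56758514]
 gauge px [211. 222.] (array([0.534 , 0.2411]), 108.4, 43.6, -4.0)
 gauge px [236. 214.] (array([0.5263, 0.193 ]), 236.7, 137.8, -31.16)
 wood px [337. 192.] (array([ 0.5515, -0.233 ]), 181.5, 145.3, -77.0)
 wood px [318. 168.] (array([ 0.7453, -0.3035]), 140.0, 80.4, 52.98)
pins [[0.58943187 0.23689195 0.058     ]
 [0.58567199 0.18042505 0.058     ]]
case top corners [[0.5933 0.2647 0.058 ]
 [0.586  0.1489 0.058 ]
 [0.4738 0.2717 0.058 ]
 [0.4643 0.159  0.058 ]]
board [[ 0.5965 -0.1509  0.012 ]
 [ 0.6301 -0.3032  0.012 ]] [[ 0.4742 -0.1747  0.012 ]
 [ 0.5091 -0.329   0.012 ]]
fence top [[ 0.6075 -0.1437  0.028 ]
 [ 0.6432 -0.2983  0.028 ]
 [ 0.6249 -0.2995  0.028 ]
 [ 0.5917 -0.1474  0.028 ]]
```

The grooved gauge (groove across its lower part) is in the image-left, i.e. +y, pocket. The pins are up-image (+x). Case yaw is about -4.3° and its grooved pocket centre about (0.5325, 0.2406). The board's yaw is about 12.8°, with the fence middle near (0.611, -0.223).

```bash
cat >> h.py <<'E'
def to(x,y,z,yaw):
    s=r.get_state();R=np.array(s['tcp_rot']);d=R.T@(np.array([x,y,z])-s['tool_pos'])
    cur=np.degrees(np.arctan2(R[1,0],R[0,0]))
    print('t',round(s['clock'],2),'pos',np.round(s['tool_pos'],4),'yaw',round(cur,2),'F',np.round(s['wrist_force'],1),'-> shift',d.round(4),'turn',round(cur-yaw,2))
E
python3 -c "
from h import *
to(.5684,.2379,.13,-4.3)"
```

```text
t 0.25 pos [ 0.1438 -0.5564  0.2527] yaw 14.48 F [ 0.1  0.4 -0.2] -> shift [ 0.6098 -0.6627  0.1236] turn 18.78
```

Request:
{"method": "move_arm", "body": {
  "plan": [
    [0.038, -0.042, 0, 2],
    [0.076, -0.083, 0, 4],
    [0.115, -0.125, 0, 6],
    [0.153, -0.166, 0, 8],
    [0.191, -0.207, 0, 10],
    [0.23, -0.249, 0, 12],
    [0.268, -0.29, 0, 14],
    [0.305, -0.331, 0, 16]
  ],
  "claw": 0
}}

```text
clock: 1.25
tool_pos: [0.3569, -0.1583, 0.2536]
tcp_rot: [[1.0, -0.028, 0.001], [-0.028, -1.0, -0.001], [0.001, 0.001, -1.0]]
wrist_force: [0.5, -0.6, 0.2]
opening: 0.0001
```

```bash
python3 -c "
from h import *
to(.5684,.2379,.13,-4.3)"
```

```text
t 1.25 pos [ 0.3569 -0.1583  0.2536] yaw -1.6 F [ 0.5 -0.6  0.2] -> shift [ 0.2002 -0.4021  0.1235] turn 2.7
```

Request:
{"method": "move_arm", "body": {
  "plan": [
    [0.026, -0.052, 0.01, 0.5],
    [0.052, -0.104, 0.02, 1],
    [0.078, -0.157, 0.035, 1.5],
    [0.104, -0.21, 0.05, 2],
    [0.131, -0.262, 0.07, 2.7],
    [0.158, -0.316, 0.09, 2.7],
    [0.184, -0.37, 0.108, 2.7],
    [0.2, -0.402, 0.1235, 2.7]
  ]
}}

```text
clock: 2.25
tool_pos: [0.5676, 0.2393, 0.1288]
tcp_rot: [[0.997, -0.071, 0.0], [-0.071, -0.997, 0.0], [0.0, -0.0, -1.0]]
wrist_force: [-0.0, -0.6, 0.6]
opening: -0.0002
```

```bash
python3 - <<'E'
from h import *
for n,b in(('top',(150,130,130,120)),('scene',(140,130,130,120))):
    d=r.get_image(n);x,y,w,h=b
    cv2.imwrite(f'pics/{n}1.png',d['image'][:,:,::-1]);globals()[n]=cv2.resize(d['image'][y:y+h,x:x+w,::-1],None,fx=3,fy=3,interpolation=2)
    X=[(.5684,.2379,.058),(.5325,.2406,.058)];print(n,(proj(d,X)-[x,y])*3)
cv2.imwrite('pics/c2.png',np.hstack([top,scene]))
to(.5684,.2379,.084,-4.3)
E
```

```text
top [[172.12231717 169.64402753]
 [163.45627027 213.93700153]]
scene [[198.18939119 259.11240995]
 [212.76969578 275.50069407]]
t 2.35 pos [0.5665 0.2396 0.1271] yaw -4.0 F [-0.7  0.2 -0.3] -> shift [0.0021 0.0016 0.0431] turn 0.3
```

View pics/c2.png

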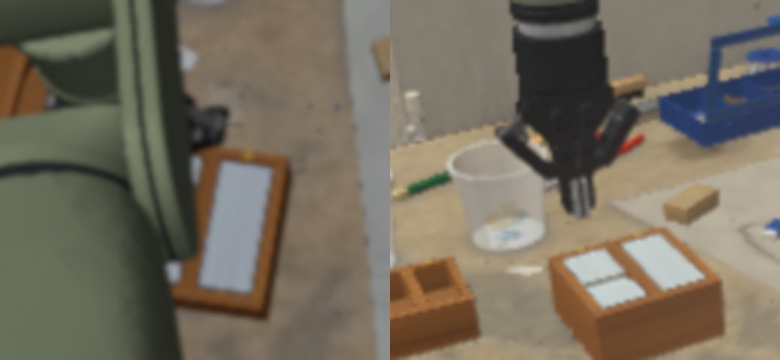

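The top view is blocked by the arm. The scene view shows the shut tips above the far part of the grooved pocket, near crop pixel (580,212), so I'll go down.

Request:
{"method": "move_arm", "body": {
  "plan": [
    [0.001, 0.001, 0.012, 0.3],
    [0.002, 0.0015, 0.024, 0.3],
    [0.002, 0.0015, 0.034, 0.3],
    [0.002, 0.0015, 0.04, 0.3],
    [0.002, 0.0015, 0.042, 0.3],
    [0.002, 0.0015, 0.044, 0.3],
    [0.002, 0.0015, 0.046, 0.3],
    [0.002, 0.0015, 0.048, 0.3]
  ]
}}

```text
clock: 3.35
tool_pos: [0.5689, 0.2351, 0.0819]
tcp_rot: [[0.997, -0.079, 0.0], [-0.079, -0.997, 0.0], [0.0, -0.0, -1.0]]
wrist_force: [-0.3, 0.0, 0.9]
opening: 0.0
```

Request:
{"method": "move_arm", "body": {
  "plan": [
    [0, -0.002, 0.001, 0],
    [0, -0.002, 0.003, 0],
    [0, -0.002, 0.005, 0],
    [0, -0.002, 0.007, 0],
    [0, -0.002, 0.009, 0],
    [0, -0.002, 0.011, 0],
    [0, -0.002, 0.012, 0],
    [0, -0.002, 0.012, 0]
  ]
}}

```text
clock: 4.35
tool_pos: [0.5686, 0.2369, 0.0695]
tcp_rot: [[0.997, -0.079, -0.001], [-0.079, -0.997, -0.0], [-0.001, 0.0, -1.0]]
wrist_force: [-0.1, -0.1, 1.0]
opening: -0.0
```

```bash
python3 - <<'E'
from h import *
d=r.get_image('scene')
cv2.imwrite('pics/c3.png',cv2.resize(d['image'][170:260,170:280,::-1],None,fx=5,fy=5,interpolation=2))
E
```

```text
(no output)
```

View pics/c3.png

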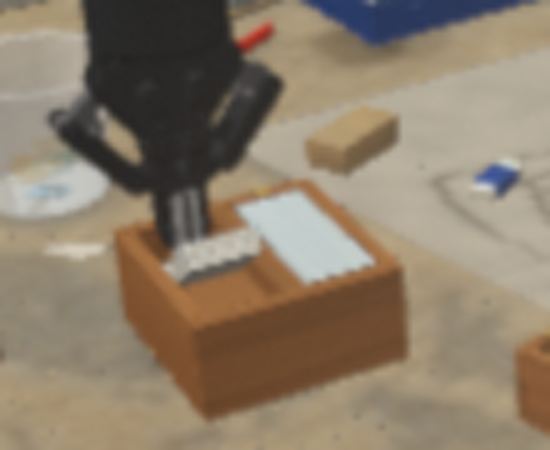

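The gauge is tipped: its raised end shows at (215,255) and the empty pocket floor in front of it. The plain gauge is unchanged. I'll back off, open and go to the raised end.

```bash
python3 -c "
from h import *
to(.5146,.242,.115,-4.3)"
```

```text
t 4.4 pos [0.5687 0.2369 0.0696] yaw -4.52 F [ 0.1  0.2 -0.2] -> shift [-0.0544 -0.0008 -0.0454] turn -0.22
```

Request:
{"method": "move_arm", "body": {
  "plan": [
    [0, 0, -0.015, 0],
    [0, 0, -0.04, 0],
    [0, 0, -0.06, 0],
    [-0.02, 0, -0.06, 0],
    [-0.04, -0.001, -0.06, 0],
    [-0.0545, -0.001, -0.06, 0],
    [-0.0545, -0.001, -0.06, 0],
    [-0.0545, -0.001, -0.06, 0]
  ]
}}

```text
clock: 5.4
tool_pos: [0.5154, 0.2423, 0.1303]
tcp_rot: [[0.997, -0.079, 0.001], [-0.079, -0.997, 0.0], [0.001, -0.0, -1.0]]
wrist_force: [0.2, -0.9, 0.7]
opening: -0.0001
```

Request:
{"method": "move_arm", "body": {
  "plan": [
    [0, 0, 0, 0],
    [0, 0, 0, 0],
    [0, 0, 0, 0],
    [0, 0, 0, 0],
    [0, 0, 0, 0],
    [0, 0, 0, 0],
    [0, 0, 0, 0],
    [0, 0, 0, 0]
  ],
  "claw": 72
}}

```text
clock: 6.4
tool_pos: [0.5147, 0.2423, 0.1298]
tcp_rot: [[0.997, -0.079, 0.0], [-0.079, -0.997, 0.0], [0.0, -0.0, -1.0]]
wrist_force: [-0.4, 0.1, -0.9]
opening: 0.0614
```

```bash
python3 - <<'E'
from h import *
d=r.get_image('scene')
cv2.imwrite('pics/c4.png',cv2.resize(d['image'][150:260,150:290,::-1],None,fx=5,fy=5,interpolation=2))
to(.5146,.242,.082,-4.3)
E
```

```text
t 6.45 pos [0.5147 0.2423 0.1298] yaw -4.51 F [ 0.1  0.2 -1. ] -> shift [-0.0001  0.0003  0.0478] turn -0.21
```

View pics/c4.png

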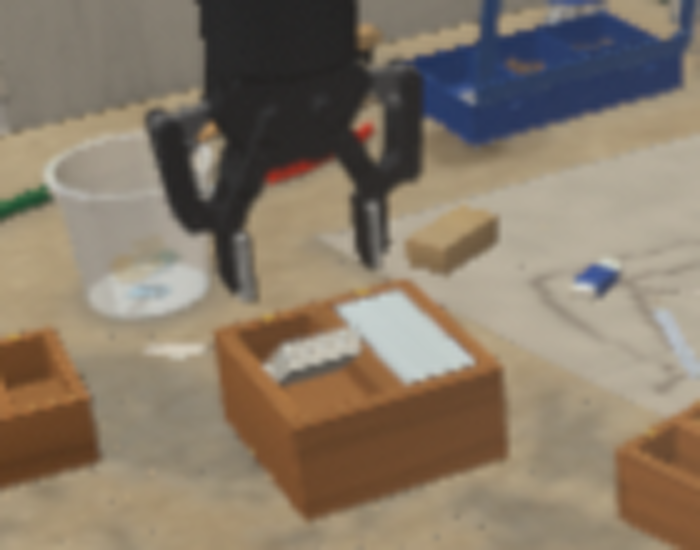

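The gauge stands tipped, its end face at (315,357), and the open fingers straddle it. Descend and grip.

Request:
{"method": "move_arm", "body": {
  "plan": [
    [0, 0, 0.015, 0],
    [0, 0, 0.03, 0],
    [0, 0, 0.04, 0],
    [0, 0, 0.044, 0],
    [0, 0, 0.047, 0],
    [0, 0, 0.048, 0],
    [0, 0, 0.048, 0],
    [0, 0, 0.048, 0]
  ]
}}

```text
clock: 7.45
tool_pos: [0.515, 0.2423, 0.0822]
tcp_rot: [[0.997, -0.079, 0.001], [-0.079, -0.997, 0.0], [0.001, -0.0, -1.0]]
wrist_force: [0.2, -0.5, -0.1]
opening: 0.0615
```

Request:
{"method": "move_arm", "body": {
  "plan": [
    [0, 0, 0, 0],
    [0, 0, 0, 0],
    [0, 0, 0, 0],
    [0, 0, 0, 0],
    [0, 0, 0, 0],
    [0, 0, 0, 0],
    [0, 0, 0, 0],
    [0, 0, 0, 0]
  ],
  "claw": 20
}}

```text
clock: 8.45
tool_pos: [0.5149, 0.2423, 0.0823]
tcp_rot: [[0.997, -0.079, 0.001], [-0.079, -0.997, 0.0], [0.001, -0.0, -1.0]]
wrist_force: [-0.3, -0.3, 4.3]
opening: 0.0388
```

Request:
{"method": "move_arm", "body": {
  "plan": [
    [0, 0, -0.004, 0],
    [0, 0, -0.01, 0],
    [0, 0, -0.02, 0],
    [0, 0, -0.035, 0],
    [0, 0, -0.055, 0],
    [0, 0, -0.075, 0],
    [0, 0, -0.09, 0],
    [0, 0, -0.09, 0]
  ]
}}

```text
clock: 9.45
tool_pos: [0.5159, 0.2426, 0.1739]
tcp_rot: [[0.997, -0.079, 0.004], [-0.079, -0.997, 0.001], [0.004, -0.002, -1.0]]
wrist_force: [0.2, -0.1, -1.2]
opening: 0.0388
```

```bash
python3 - <<'E'
from h import *
d=r.get_image('scene')
cv2.imwrite('pics/c5.png',cv2.resize(d['image'][100:260,140:300,::-1],None,fx=3.7,fy=3.7,interpolation=2))
# board refinement: line fits of wood contour sides in the first top picture
d=r.get_image('top');im=cv2.imread('pics/top0.png')[:,:,::-1].copy()
for hi in (60,65,70,75):
  for c in blobs(im,(8,hi,90),(30,255,255),(362,172,85,74)):
    P=ray(d,c,.012);R=rect(P);print(hi,R)
    a=np.radians(R[3]+90);ex=np.array([np.cos(a),np.sin(a)]);ey=np.array([-ex[1],ex[0]])
    q=(P[:,:2]-R[0])@np.c_[ex,ey]*1000
    for nm,k,sg in(('far',0,1),('near',0,-1),('+y',1,1),('-y',1,-1)):
        m=(abs(q[:,1-k])<(45 if k==0 else 70)*(.95 if k==0 else .6))&(q[:,k]*sg>0)
        p=np.polyfit(q[m,1-k],q[m,k],1);print(nm,'slope deg',np.degrees(np.arctan(p[0])).round(2),'at',p[1].round(1))
E
```

```text
60 (array([ 0.5511, -0.2369]), 161.0, 127.1, -76.85)
far slope deg -0.46 at 61.7
near slope deg -0.09 at -62.8
+y slope deg 0.99 at 79.2
-y slope deg 0.2 at -79.8
65 (array([ 0.5506, -0.237 ]), 160.2, 125.5, -76.78)
far slope deg -0.38 at 61.9
near slope deg -0.04 at -62.0
+y slope deg 0.86 at 78.8
-y slope deg 0.08 at -79.4
70 (array([ 0.5506, -0.2369]), 159.3, 124.8, -76.67)
far slope deg -0.28 at 61.5
near slope deg 0.09 at -61.8
+y slope deg 0.75 at 78.5
-y slope deg 0.0 at -79.0
75 (array([ 0.5504, -0.2368]), 158.7, 123.9, -76.79)
far slope deg -0.37 at 61.1
near slope deg -0.04 at -61.2
+y slope deg 0.9 at 78.0
-y slope deg 0.17 at -78.6
```

View pics/c5.png

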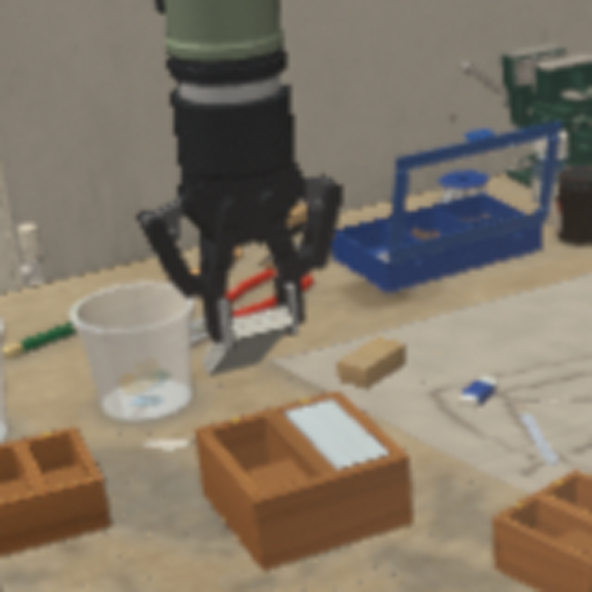

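The gauge is held and clear of the case; its underside shows tilted, with the far lower edge about (207,373)–(285,354). The plain gauge is still in place. I'll compute the in-hand tilt by casting rays onto the gauge's side planes.

```bash
python3 - <<'E'
from h import *
d=r.get_image('scene');s=r.get_state();T=s['tool_pos'];R=np.array(s['tcp_rot'])
C=ray(d,[0,0],0)*0-np.array(d['R']).T@d['t']
for nm,p,y in(('nearbot L',(226,343),-.02),('nearbot R',(300,326),.02),('farbot L',(207,373),-.02),('farbot R',(285,354),.02),('neartop L',(232,318),-.02),('neartop R',(294,308),.02)):
    uv=(np.array(p)+.5)/3.7-.5+[140,100]
    g=ray(d,uv,0)[0]; D=R.T@(g-C[0]); O=R.T@(C[0]-T)
    P=O+D*(y-O[1])/D[1]; print(nm,P.round(4))
bx=np.radians(13.2);ex=np.array([np.cos(bx),np.sin(bx)]);print('fence mid',np.array([.5506,-.2369])+ex*.062)
E
```

```text
nearbot L [ 0.0119 -0.02    0.0188]
nearbot R [-0.0262  0.02    0.0015]
farbot L [ 0.0664 -0.02    0.0641]
farbot R [0.009  0.02   0.0362]
neartop L [-0.0081 -0.02   -0.0072]
neartop R [-0.0181  0.02   -0.0086]
fence mid [ 0.61096189 -0.22274225]
```

```bash
python3 -c "
from h import *
to(.5347,-.2406,.175,13.2)"
```

```text
t 9.6 pos [0.514 0.242 0.171] yaw -4.52 F [ 0.3 -0.2 -2.2] -> shift [ 0.0586  0.4795 -0.0038] turn -17.72
```

Request:
{"method": "move_arm", "body": {
  "plan": [
    [0.001, 0.01, -0.01, 0],
    [0.006, 0.04, -0.015, -1],
    [0.01, 0.085, -0.015, -3],
    [0.016, 0.13, -0.015, -5],
    [0.022, 0.18, -0.015, -7],
    [0.028, 0.23, -0.015, -9],
    [0.034, 0.28, -0.015, -11],
    [0.041, 0.33, -0.015, -13]
  ]
}}

```text
clock: 10.6
tool_pos: [0.5291, -0.0921, 0.187]
tcp_rot: [[0.989, 0.148, -0.0], [0.148, -0.989, -0.0], [-0.0, 0.0, -1.0]]
wrist_force: [1.0, 0.9, -1.2]
opening: 0.0386
```

```bash
python3 -c "
from h import *
to(.5347,-.2406,.115,13.2)"
```

```text
t 10.6 pos [ 0.5291 -0.0921  0.187 ] yaw 8.53 F [ 1.   0.9 -1.2] -> shift [-0.0164  0.1476  0.072 ] turn -4.67
```

Request:
{"method": "move_arm", "body": {
  "plan": [
    [-0.004, 0.04, 0.01, -1.5],
    [-0.008, 0.08, 0.025, -3],
    [-0.012, 0.115, 0.04, -4.7],
    [-0.0155, 0.14, 0.055, -4.7],
    [-0.0165, 0.148, 0.067, -4.7],
    [-0.0165, 0.148, 0.072, -4.7],
    [-0.0165, 0.148, 0.072, -4.7],
    [-0.0165, 0.148, 0.072, -4.7]
  ]
}}

```text
clock: 11.6
tool_pos: [0.5356, -0.238, 0.1154]
tcp_rot: [[0.973, 0.229, 0.001], [0.229, -0.973, -0.0], [0.001, 0.001, -1.0]]
wrist_force: [-0.1, 0.2, -2.1]
opening: 0.0387
```

```bash
python3 - <<'E'
from h import *
a=r.get_image('scene')['image'][110:230,250:390,::-1];b=r.get_image('top')['image'][130:250,330:470,::-1]
cv2.imwrite('pics/c6.png',cv2.resize(np.hstack([a,b]),None,fx=2.8,fy=2.8,interpolation=2))
to(.5347,-.2406,.085,13.2)
E
```

```text
t 11.7 pos [ 0.5356 -0.2382  0.1155] yaw 13.25 F [ 0.  -0.7 -2.1] -> shift [-0.0015  0.0021  0.0305] turn 0.05
```

View pics/c6.png

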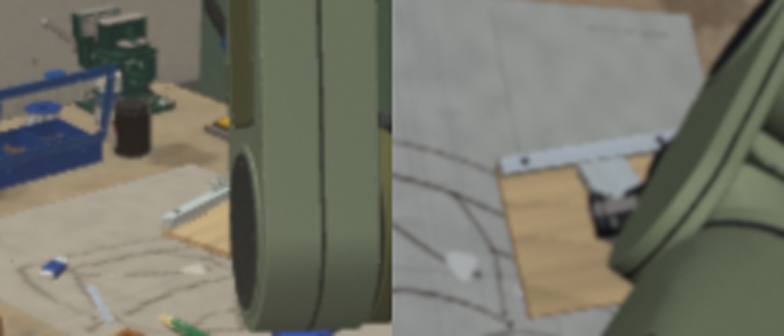

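In the top view the gauge's low edge is just short of the fence (about (582–635,160)). The scene view is blocked. I'll descend to contact, watching the force.

```bash
python3 - <<'E'
from h import *
d=r.get_image('top');m=np.array([.6110,-.2227]);a=np.radians(13.2);ex=np.array([np.cos(a),np.sin(a)]);ey=np.array([-ex[1],ex[0]])
for p in((582,162),(634,157)):
    uv=np.array(p)/2.8-[140,0]+[330,130]; g=ray(d,uv,.057)[0,:2]-m; print(g@ex,g@ey)
E
```

```text
-0.009180336411620447 0.018464475812622883
-0.011776509599391737 -0.02558545115781644
```

Request:
{"method": "move_arm", "body": {
  "plan": [
    [-0.001, 0.001, 0.008, 0],
    [-0.0015, 0.001, 0.016, 0],
    [-0.0015, 0.001, 0.022, 0],
    [-0.0015, 0.001, 0.026, 0],
    [-0.0015, 0.001, 0.029, 0],
    [-0.0015, 0.001, 0.032, 0],
    [-0.0015, 0.001, 0.034, 0],
    [-0.0015, 0.001, 0.036, 0]
  ]
}}

```text
clock: 12.75
tool_pos: [0.5334, -0.2405, 0.0804]
tcp_rot: [[0.973, 0.229, -0.002], [0.229, -0.973, -0.0], [-0.002, 0.0, -1.0]]
wrist_force: [-9.0, 1.6, 15.1]
opening: 0.0391
```

Request:
{"method": "move_arm", "body": {
  "plan": [
    [-0.003, 0, 0.003, 0],
    [-0.005, 0, 0.006, 0],
    [-0.0075, 0, 0.009, 0],
    [-0.0095, 0, 0.012, 0],
    [-0.0115, 0, 0.015, 0],
    [-0.013, 0, 0.018, 0],
    [-0.0145, 0, 0.021, 0],
    [-0.016, 0, 0.024, 0]
  ]
}}

```text
clock: 13.75
tool_pos: [0.5186, -0.2446, 0.057]
tcp_rot: [[0.974, 0.228, 0.001], [0.228, -0.974, -0.002], [0.0, 0.002, -1.0]]
wrist_force: [-5.6, -0.0, 9.1]
opening: 0.0386
```

Request:
{"method": "move_arm", "body": {
  "plan": [
    [-0.0015, 0, 0.003, 0],
    [-0.0025, 0, 0.006, 0],
    [-0.0035, 0, 0.009, 0],
    [-0.0045, 0, 0.012, 0],
    [-0.005, 0, 0.015, 0],
    [-0.0055, 0, 0.018, 0],
    [-0.006, 0, 0.02, 0],
    [-0.006, 0, 0.02, 0]
  ]
}}

```text
clock: 14.75
tool_pos: [0.5133, -0.2463, 0.0366]
tcp_rot: [[0.974, 0.228, 0.002], [0.228, -0.974, -0.002], [0.002, 0.002, -1.0]]
wrist_force: [-4.3, 0.5, 6.3]
opening: 0.0389
```

Request:
{"method": "move_arm", "body": {
  "plan": [
    [0, 0, 0.001, 0],
    [0, 0, 0.002, 0],
    [0, 0, 0.002, 0],
    [0, 0, 0.002, 0],
    [0, 0, 0.002, 0],
    [0, 0, 0.002, 0],
    [0, 0, 0.002, 0],
    [0, 0, 0.002, 0]
  ]
}}

```text
clock: 15.75
tool_pos: [0.5131, -0.2464, 0.0346]
tcp_rot: [[0.974, 0.228, 0.002], [0.228, -0.974, -0.002], [0.001, 0.002, -1.0]]
wrist_force: [-4.9, -1.7, 7.7]
opening: 0.0387
```

Request:
{"method": "move_arm", "body": {
  "plan": [
    [0, 0, 0, 0],
    [0, 0, 0, 0],
    [0, 0, 0, 0],
    [0, 0, 0, 0],
    [0, 0, 0, 0],
    [0, 0, 0, 0],
    [0, 0, -0.01, 0],
    [0, 0, -0.03, 0]
  ],
  "claw": 72
}}

```text
clock: 16.75
tool_pos: [0.5118, -0.2447, 0.0627]
tcp_rot: [[0.974, 0.228, -0.002], [0.228, -0.974, 0.001], [-0.001, -0.001, -1.0]]
wrist_force: [-0.3, -0.2, 1.1]
opening: 0.0615
```

Request:
{"method": "move_arm", "body": {
  "plan": [
    [0, 0, -0.02, 0],
    [0, 0, -0.04, 0],
    [-0.03, 0, -0.06, 0],
    [-0.06, 0, -0.07, 0],
    [-0.1, 0, -0.07, 0],
    [-0.1, 0, -0.07, 0],
    [-0.1, 0, -0.07, 0],
    [-0.1, 0, -0.07, 0]
  ],
  "claw": 0
}}

```text
clock: 17.75
tool_pos: [0.416, -0.268, 0.1331]
tcp_rot: [[0.973, 0.229, 0.001], [0.229, -0.973, -0.0], [0.001, 0.001, -1.0]]
wrist_force: [-0.4, -0.1, -0.7]
opening: 0.0002
```

```bash
python3 - <<'E'
from h import *
a=r.get_image('scene')['image'][130:230,270:390,::-1];b=r.get_image('top')['image'][150:250,340:460,::-1]
cv2.imwrite('pics/c7.png',cv2.resize(np.hstack([a,b]),None,fx=3.3,fy=3.3,interpolation=2))
to(.5347,-.2406,.085,13.2)
E
```

```text
t 17.85 pos [ 0.4159 -0.2678  0.1329] yaw 13.24 F [-0.7 -0.1  0.8] -> shift [0.1219 0.0007 0.0479] turn 0.04
```

View pics/c7.png

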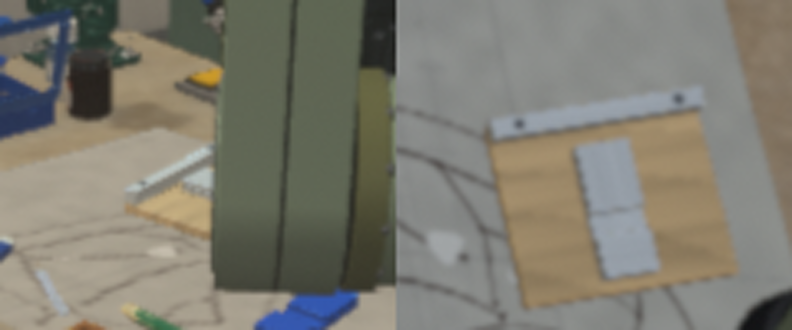

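The gauge lies flat and groove up in the top view, at about (618,208), with a small gap to the fence. Measure it before pushing.

```bash
cat > g.py <<'E'
from h import *
d=r.get_image('top')
m=np.array([.6110,-.2227]);a=np.radians(13.2);ex=np.array([np.cos(a),np.sin(a)]);ey=np.array([-ex[1],ex[0]])
hull=None
for c in blobs(d['image'],(90,0,80),(130,60,255),(388,184,42,54)):
    P=ray(d,c,.026);R=rect(P);
    print(R,'fence frame mm',((R[0]-m)@ex*1000).round(1),((R[0]-m)@ey*1000).round(1))
E
python3 g.py
```

```text
(array([ 0.5474, -0.2356]), 98.6, 41.3, 13.67) fence frame mm -64.9 2.0
```

```bash
python3 -c "
from h import *
to(.4765,-.2522,.038,13.2)"
```

```text
t 17.9 pos [ 0.4157 -0.2677  0.1327] yaw 13.24 F [-0.1  0.1 -0.2] -> shift [ 0.0627 -0.0012  0.0947] turn 0.04
```

Request:
{"method": "move_arm", "body": {
  "plan": [
    [0.03, -0.001, 0.02, 0],
    [0.06, -0.001, 0.04, 0],
    [0.062, -0.001, 0.06, 0],
    [0.062, -0.001, 0.075, 0],
    [0.062, -0.001, 0.087, 0],
    [0.062, -0.001, 0.092, 0],
    [0.062, -0.001, 0.0945, 0],
    [0.062, -0.001, 0.0945, 0]
  ]
}}

```text
clock: 18.9
tool_pos: [0.4754, -0.2531, 0.0387]
tcp_rot: [[0.974, 0.228, 0.001], [0.228, -0.974, -0.0], [0.001, 0.001, -1.0]]
wrist_force: [-0.5, 0.5, 0.3]
opening: -0.0002
```

Request:
{"method": "move_arm", "body": {
  "plan": [
    [0.003, 0, 0, 0],
    [0.006, 0, 0, 0],
    [0.009, 0, 0, 0],
    [0.012, 0, 0, 0],
    [0.014, 0, 0, 0],
    [0.016, 0, 0, 0],
    [0.018, 0, 0, 0],
    [0.02, 0, 0, 0]
  ]
}}

```text
clock: 19.9
tool_pos: [0.4946, -0.2482, 0.0383]
tcp_rot: [[0.974, 0.228, -0.0], [0.228, -0.974, 0.0], [-0.0, -0.0, -1.0]]
wrist_force: [-2.1, -0.4, 0.1]
opening: 0.0004
```

Request:
{"method": "move_arm", "body": {
  "plan": [
    [0.001, 0, 0, 0],
    [0.002, 0, 0, 0],
    [0.003, 0, 0, 0],
    [0.004, 0, 0, 0],
    [0.005, 0, 0, 0],
    [0.006, 0, 0, 0],
    [0.007, 0, 0, 0],
    [0.007, 0, 0, 0]
  ]
}}

```text
clock: 20.9
tool_pos: [0.5017, -0.2466, 0.0383]
tcp_rot: [[0.974, 0.228, 0.0], [0.228, -0.974, 0.0], [0.0, 0.0, -1.0]]
wrist_force: [-0.0, -0.7, 0.4]
opening: -0.0002
```

```bash
python3 g.py
```

```text
(array([ 0.5675, -0.2281]), 103.4, 68.6, 4.16) fence frame mm -43.6 4.7
```

Request:
{"method": "move_arm", "body": {
  "plan": [
    [0.001, 0, 0, 0],
    [0.002, 0, 0, 0],
    [0.003, 0, 0, 0],
    [0.004, 0, 0, 0],
    [0.004, 0, 0, 0],
    [0.004, 0, 0, 0],
    [0.004, 0, 0, 0],
    [0.004, 0, 0, 0]
  ]
}}

```text
clock: 21.95
tool_pos: [0.5026, -0.2463, 0.0382]
tcp_rot: [[0.973, 0.229, -0.006], [0.229, -0.973, -0.0], [-0.006, -0.001, -1.0]]
wrist_force: [-9.4, -3.8, 6.9]
opening: -0.0001
```

Firm resistance now (10 N, motion stopped), so the gauge is at the fence. Back off and check.

Request:
{"method": "move_arm", "body": {
  "plan": [
    [-0.005, 0, 0, 0],
    [-0.015, 0, 0, 0],
    [-0.025, 0, 0, 0],
    [-0.03, 0, -0.03, 0],
    [-0.05, 0, -0.07, 0],
    [-0.09, 0, -0.11, 0],
    [-0.11, 0, -0.13, 0],
    [-0.11, 0, -0.13, 0]
  ]
}}

```text
clock: 22.95
tool_pos: [0.3982, -0.2719, 0.1701]
tcp_rot: [[0.974, 0.226, 0.003], [0.226, -0.974, -0.003], [0.003, 0.004, -1.0]]
wrist_force: [0.3, -0.5, 0.4]
opening: -0.0002
```

```bash
cat >> g.py <<'E'
# side/near edges from the board-wood boundary: row-wise extents below the fence
for x0 in (-60,-75,-90):
    X=[list(m+ex*x0/1e3+ey*y/1e3)+[.026] for y in np.arange(-45,46,.5)]
    uv=proj(d,np.array(X)).astype(np.float32)
    v=cv2.remap(cv2.cvtColor(d['image'],cv2.COLOR_RGB2HSV)[:,:,1],uv[:,0],uv[:,1],cv2.INTER_LINEAR).ravel()<52
    y=np.arange(-45,46,.5)[v]; print('x',x0,'y',y.min(),y.max())
for y0 in(-12,0,12):
    xs=np.arange(-130,-20,.5);X=[list(m+ex*x/1e3+ey*(y0+2)/1e3)+[.026] for x in xs]
    uv=proj(d,np.array(X)).astype(np.float32)
    v=cv2.remap(cv2.cvtColor(d['image'],cv2.COLOR_RGB2HSV)[:,:,1],uv[:,0],uv[:,1],cv2.INTER_LINEAR).ravel()<52
    print('y',y0,'near end',xs[v].min())
b=cv2.resize(d['image'][160:250,350:460,::-1],None,fx=3.6,fy=3.6,interpolation=2)
c=cv2.resize(d['image'][160:250,170:280,::-1],None,fx=3.6,fy=3.6,interpolation=2)
cv2.imwrite('pics/c8.png',np.hstack([c,b]))
E
python3 g.py
```

```text
(array([ 0.5648, -0.2295]), 109.1, 71.0, 4.16) fence frame mm -46.5 3.9
x -60 y -18.5 24.5
x -75 y -21.0 23.5
x -90 y -21.5 23.5
y -12 near end -130.0
y 0 near end -130.0
y 12 near end -130.0
```

View pics/c8.png

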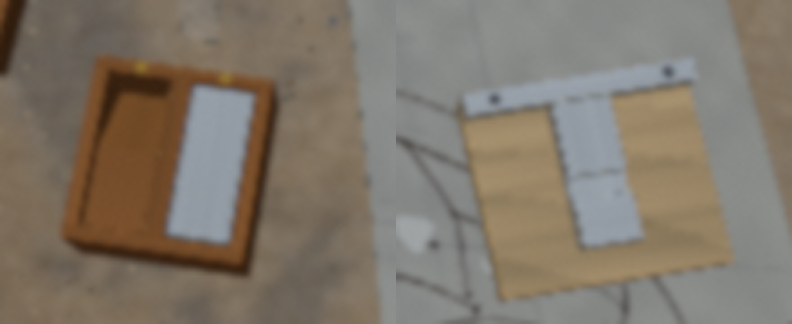

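The gauge stands against the fence with the groove up, and the plain gauge is in its pocket. I'll measure the end gap and squareness more exactly.

```bash
python3 - <<'E'
from h import *
d=r.get_image('top');S=cv2.cvtColor(d['image'],cv2.COLOR_RGB2HSV)[:,:,1].astype(np.float32)
m=np.array([.6110,-.2227]);a=np.radians(13.2);ex=np.array([np.cos(a),np.sin(a)]);ey=np.array([-ex[1],ex[0]])
def prof(x,y,z):
    X=m+np.outer(x,ex)/1e3+np.outer(y,ey)/1e3
    uv=proj(d,np.c_[X,np.full(len(X),z)]).astype(np.float32)
    return cv2.remap(S,uv[:,0],uv[:,1],cv2.INTER_LINEAR).ravel()
def cross(t,v,th=52):
    i=np.nonzero((v[:-1]-th)*(v[1:]-th)<0)[0]; return [round(t[k]+(th-v[k])/(v[k+1]-v[k])*(t[k+1]-t[k]),1) for k in i]
t=np.arange(-40,45,.5);L=[]
for x in range(-92,-24,4):
    c=cross(t,prof(np.full(len(t),x),t,.026)); L.append((x,c[0],c[-1]))
L=np.array(L)
for k in(1,2): p=np.polyfit(L[:,0],L[:,k],1);print('side',np.degrees(np.arctan(p[0])).round(2),'deg rel 13.2, y at -50:',np.polyval(p,-50).round(1))
t=np.arange(-117,-60,.5);E=np.array([(y,cross(t,prof(t,np.full(len(t),y),.026))[0]) for y in range(-14,19,2)])
p=np.polyfit(E[:,0],E[:,1],1);print('near end x at y=2',np.polyval(p,2).round(1),'slope',np.degrees(np.arctan(p[0])).round(2))
t=np.arange(-20,12,.5)
F=np.array([(y,cross(t,prof(t,np.full(len(t),y),.012))[0]) for y in [*range(-70,-30,4),*range(34,70,4)]])
p=np.polyfit(F[:,0],F[:,1],1);print('fence foot x',p[1].round(1),'slope',np.degrees(np.arctan(p[0])).round(2))
E
```

```text
side -0.1 deg rel 13.2, y at -50: -20.8
side -0.34 deg rel 13.2, y at -50: 23.9
near end x at y=2 -102.6 slope 0.5
fence foot x 0.7 slope -0.33
```

```bash
python3 -c "
from station import r
r.job_done()"
```

```text
the job is handed in; nothing more can be done
```

The grooved gauge is on the board, groove up, with one short end against the fence, and the job is handed in at about 23 s of the 51 s. `job_done` gives no verdict.

I pressed the gauge's pin end until it tipped, gripped the raised end and lifted it out. I then set its low end on the board and lowered it flat while it pivoted in the fingers. Last, I pushed it toward the fence with the shut fingers until it stopped moving at about 10 N.

**Last checks**
- **Squareness:** the gauge is within about 0.5° of square to the fence.
- **Gap:** the end gap is about 0–1 mm after allowing for roughly 2 mm of outward bias in the edge detection. Without that correction the reading was about 3 mm. The push stopping firmly agrees with contact.
- **Position along the fence:** about 2 mm from its middle.
- **Plain gauge:** it looks undisturbed in its pocket.
- **Robot:** the arm is backed off and touching nothing.

**What failed or was not checked**
- The simple colour-blob measurement failed once the gauge touched the fence, because the two merged in the mask. I used edge profiles instead.
- The positions of the eraser, lead strip and glass cutter were not measured again, but the arm never went near them at low height.

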